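# Load the sauce-jar warmer, then fit its knob and hold it pressed in

## Task

Put the two loose sauce jars upright into the two empty cells of the jar warmer, one per cell and set down gently, leaving the red jar in the middle cell. Then pick up the loose black knob, turn it so that its pointer faces the same way as the flat of the brass D-spindle on the warmer's control deck, push it fully home on the spindle and press it down against the spring, nearly to the stop, to start the warmer. Finish while still holding the knob pressed down in the gripper, and do not disturb the other things on the worktop.

Things in the scene. Friction and masses are not known exactly. Their poses are not given: they have to be found in the camera images.
- jar_brown_centre (a point): Dark brown sauce jar: round, 48 mm across and 70 mm tall, with a brass lid 43 mm across and 15 mm high on top (85 mm in all), 0.22 kg. The point is on its axis, half-way up (42.5 mm above its foot); z is up along the jar. Starts loose on the marble worktop.
- jar_amber_centre (a point): Amber sauce jar: round, 48 mm across and 70 mm tall, with a brass lid 43 mm across and 15 mm high on top (85 mm in all), 0.22 kg. The point is on its axis, half-way up (42.5 mm above its foot); z is up along the jar. Starts loose on the marble worktop.
- jar_red_centre (a point): Red sauce jar: round, 48 mm across and 70 mm tall, with a brass lid 43 mm across and 15 mm high on top (85 mm in all), 0.22 kg. The point is on its axis, half-way up (42.5 mm above its foot); z is up along the jar. It already stands in the middle cell of the warmer.
- warmer: The jar warmer, fixed: white box with brass trim, 300 mm long (y), 110 mm wide (x), 50 mm high; origin under its centre, z up. Three square cells, 57 by 57 mm and 36 mm deep, in a row along y, 62 mm apart, with 5 mm walls between them and 26 mm rims at the sides (x). The rest of it, the -y end, is the control deck: flat, black, top at 50 mm, with an upright spindle.
- cell0 (a point): Centre of the floor of the warmer's end (farthest from the control deck; empty) cell; the floor is 14 mm above the worktop. Axes are the warmer's.
- cell1 (a point): Centre of the floor of the warmer's middle (red jar) cell; the floor is 14 mm above the worktop. Axes are the warmer's.
- cell2 (a point): Centre of the floor of the warmer's third (nearest the control deck; empty) cell; the floor is 14 mm above the worktop. Axes are the warmer's.
- spindle_tip (a point): Centre of the top end of the upright brass D-spindle on the black control deck, 95 mm from the nearest cell's centre. 12 mm across, with one flat 2.5 mm from the axis; stands 26 mm above the deck, the top 4 mm tapered. x points from the axis to the flat (a red mark at its foot lies on that side too), z up. It turns only stiffly (0.08 N m).
- plunger (a joint): How far the spindle is pushed down, m: 0 at rest, 0.006 fully down at the stop. It springs back: it starts to move at 3.2 N and takes 8 N fully down. The knob goes down with it.
- knob_centre (a point): Loose black knob, right way up, 45 g, 36 mm tall: two parallel flat sides 28 mm apart (across y) to grip it by; it reaches 19 mm behind its axis and ends in a pointed nose 30 mm ahead (+x), a white line on top runs to the nose. The point is on its axis, half-way up, at the inner end of its hole: fully home on the spindle, it coincides with spindle_tip. z up.
- knob_hole (a point): Mouth of the knob's D-shaped hole, in the middle of its underside, 18 mm below knob_centre: 18 mm deep, 14.4 mm across, its flat 3.5 mm from the axis on the nose side (+x). It goes onto the spindle when the nose points the way that the spindle's flat faces (x to x of spindle_tip), within about 0.15 rad.
- oil_bottle_mid (a point): Bystander: tall dark green glass oil bottle, 60 mm across, 220 mm tall. The point is on its axis, half-way up.
- vinegar_bottle_mid (a point): Bystander: tall dark brown bottle, 56 mm across, 200 mm tall. The point is on its axis, half-way up.
- mug_mid (a point): Bystander: blue ceramic mug, 80 mm across, 90 mm tall. The point is on its axis, half-way up.
- bowl_mid (a point): Bystander: white bowl, 140 mm across, 60 mm tall. The point is on its axis, half-way up.
- tea_tin_mid (a point): Bystander: green tin, 64 mm across, 75 mm tall. The point is on its axis, half-way up.
- spoon_grip (a point): Bystander: spoon lying flat on the worktop; the point is on its handle.

How it is judged:
By the outcome, as a careful person would: the job done as asked, in the order asked, and still so for the second after the job is handed in, while the arm keeps its last pose, push and grip.
It also fails if it takes over 72 s, if anything falls off the work surface, if the arm or the gripper's body presses on something with over 40 N, if the wrist force passes 120 N, or if a joint passes its speed limit or range.

## Robot

A 7-joint arm with a two-finger parallel gripper is mounted at the origin on the work surface. World frame = base frame: x ahead of the robot, y to its left, z up, the work surface at z = 0. Lengths are in mm, angles in rad, forces in N, time in s.
With the tool pointing down it reaches from about 400 to 750 mm from the base axis. Payload 19.5 kg.
Tool frame: the origin (TCP) lies at the very end of the fingers, on their centre line; the grasp point (between the pads) lies 19 mm behind it; z points along the fingers, y is the line along which they close (so a half turn about z gives the same grasp; the last joint's range is limited). The gripper opens to 85 mm and grips with 20 to 120 N. Pads are 22 mm wide; open, the fingers measure 114 mm over their backs; the gripper's body (76 mm by 85 mm) begins 54 mm behind the grasp point. The pads swing forward as they close: fully open they stand 13 mm farther back than shut.
Start: joints at [-1.347, 0.707, -0.028, 1.485, 0.022, 0.951, -0.075], TCP at [151.029, 554.78, 198.368] pointing down, gripper open.
Joint ranges: [-2.71, 2.71], [-0.32, 2.16], [-1.57, 1.52], [0, 2.45], [-1.46, 4.6], [0, 2.02], [-2.83, 2.83]. Speed limits (rad/s): [1.89, 1.89, 2.57, 2.57, 3.01, 3.01, 3.01].

## Interface

Orientations are given as a unit quaternion [x, y, z, w].
In Python, from cell import r, camera, calibration, ticket gives the robot as it stands. The module is installed in compiled form; this text tells all that it offers.
- The arm moves only by the tool jog_arm, never from a script. Its argument "rows" is text: rows parted by semicolons, each of 4 numbers parted by spaces: the shift along the tool's x, y, z in m, then the turn about the tool's z in degrees. In form: dx dy dz spin; .... A call has 1 to 8 rows; each row is the pose to reach, as a shift and turn from the pose commanded when the call began, along the tool's axes at that moment; what a row does not reach only later rows make up. A row lasts 1/8 s, in which the tool goes at most 62.5 mm and 10.7 degrees, less where a joint would pass 70% of its speed; a pose out of reach is approached as far as the arm can. A call with a gripper value outside its range is refused whole. "hand" is the gripper's target within -1 to 1 (shut at 1, half-way at 0, fully open at -1), set as the call begins (left out, the last holds). The fingers move at their own pace and stop on an object; the grip force is fixed at half the most. Time passes only in rows, so rows that repeat a pose let the fingers close. It gives the time, the measured TCP pose, the force, the opening and the grip force at its end, in the units of the state.
- r.read_state(): the state, without advancing time (a new reading comes with each control period).
- camera(name): name is "side" or "top"; returns the picture (400x640x3 uint8, red, green, blue); there is no depth.
- calibration(name): a dict with "fx", "fy", "cx", "cy" (pixels), "R" (3x3) and "t" (3): a world point X has camera coordinates R X + t. Camera axes: x right, y down, z forward; pixel columns grow to the right and rows downward; lengths in mm; the calibration is good to about 2 mm. A picture is of the moment at which its call begins. calibration takes no time and is no camera call.
- ticket.close_job(): hands the job in; it is judged then, once.
The state is a dict: "time_s": time; "joints": joint angles; "qvel": joint speeds; "joint_efforts": joint torques, N m; "ee_pos": TCP position; "tcp_rot": TCP orientation; "contact_force": force on the tool from outside, world axes, zero at the start; "torque": the same for the moment, N m; "grip_width": finger opening in mm; "finger_force": force on a finger pad.
Only numpy, scipy, OpenCV 4.12 (cv2) and the standard library are available. Lean on these libraries where they do the work, as an engineer would, in place of code of your own. Each camera call takes 0.05 s, during which the arm holds its last target. There are 200 camera calls.

## Working session

There is one attempt and no reset: what is moved stays moved. The work goes in short steps, Python scripts to look and compute and a tool call to move; the robot and the scene stay as the last step left them, time stands still between calls to the robot, and variables do not carry over. Pictures are saved under pics/ and viewed, at most 10 in all, crops included, and the job is handed in when it is done.

Besides the shell and the picture viewer there is one more tool, called after "Request:" by a JSON object that holds its "api" and its "payload", one argument or row to a line. jog_arm: Moves the arm, as the interface text tells. Its arguments: {"type":"object","properties":{"rows":{"type":"string"},"hand":{"type":"number"}},"required":["rows"]}

```bash
mkdir -p pics
python3 - <<'E'
from cell import r,camera,calibration
import cv2,numpy as np
for n in("top","side"):
    im=camera(n); cv2.imwrite(f"pics/{n}0.png",im[:,:,::-1])
    c=calibration(n); print(n,{k:np.round(v,4).tolist() for k,v in c.items()})
s=r.read_state();print(s)
E
```

```text
top {'fx': 418.7815, 'fy': 418.7815, 'cx': 322.6757, 'cy': 200.7738, 'R': [[-0.004, -0.9997, -0.0244], [-0.9957, 0.0063, -0.0927], [0.0928, 0.0239, -0.9954]], 't': [-52.1386, 594.1729, 1237.8508]}
side {'fx': 391.2295, 'fy': 391.2295, 'cx': 314.7821, 'cy': 205.813, 'R': [[0.9268, -0.3755, -0.0077], [-0.2231, -0.5339, -0.8156], [0.3021, 0.7576, -0.5786]], 't': [-585.9753, 171.5303, 1106.5705]}
{'time_s': 0.1, 'joints': array([-1.34668916,  0.70699786, -0.02760748,  1.48491119,  0.02199308,
        0.95090474, -0.07548899]), 'qvel': array([ 2.58717772e-04, -2.38209692e-03,  2.88693381e-04,  6.81470643e-05,
       -1.21926287e-03, -1.04657940e-05,  7.32190137e-04]), 'joint_efforts': array([ 1.70435655e-03, -8.84281898e+01,  1.23630412e+00, -2.36454606e+01,
        1.70192658e-02,  5.06654789e-03,  7.64586730e-05]), 'ee_pos': array([150.98317462, 554.56726286, 198.00861545]), 'tcp_rot': array([ 1.32513511e-01,  9.91181093e-01, -4.56989735e-04, -4.74954900e-05]), 'contact_force': array([-0.78401831, -0.55636482,  0.45309646]), 'torque': array([-0.02422068, -0.00625602, -0.07344886]), 'finger_force': 0.0, 'grip_width': 85.76430386660809}
```

View pics/top0.png

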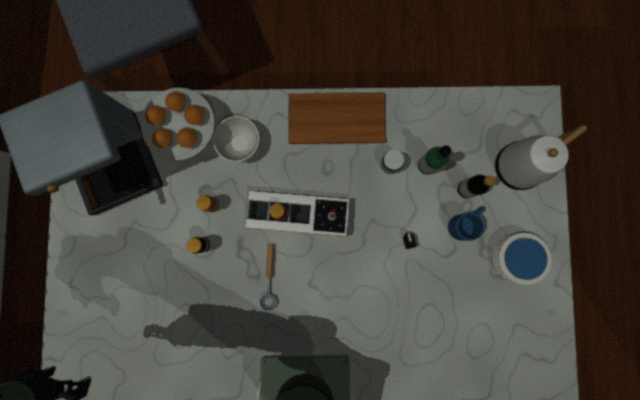

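View pics/side0.png

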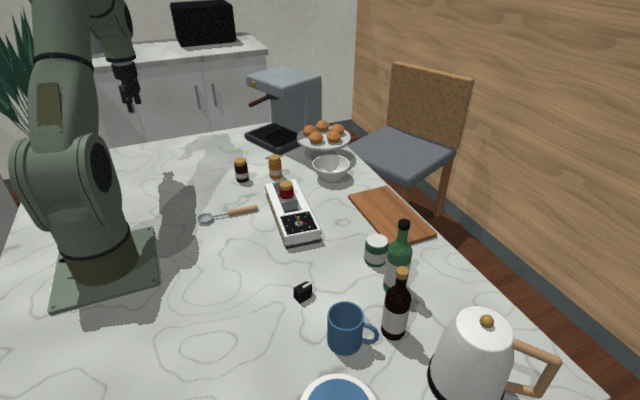

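The top view shows the jars at about (206,204) amber and (197,245) brown, the warmer spanning (247–350, 192–235), the spindle near (332,215) and the knob near (410,240). I'll zoom in on the details.

```bash
cat > h.py <<'E'
from cell import r,camera,calibration
import cv2,numpy as np
def ray(n,u,v):
    c=calibration(n);R=np.array(c["R"]);t=np.array(c["t"])
    return -R.T@t, R.T@np.array([(u-c["cx"])/c["fx"],(v-c["cy"])/c["fy"],1])
def onz(n,u,v,z):
    o,d=ray(n,u,v);return (o+d*(z-o[2])/d[2])[:2]
def proj(n,X):
    c=calibration(n);p=np.array(c["R"])@np.array(X)+np.array(c["t"]);return np.array([c["fx"]*p[0]/p[2]+c["cx"],c["fy"]*p[1]/p[2]+c["cy"]])
def crop(im,x,y,w,h,k): return cv2.resize(im[y:y+h,x:x+w],None,fx=k,fy=k,interpolation=cv2.INTER_CUBIC)
def blobs(mask,amin=8):
    n,_,s,c=cv2.connectedComponentsWithStats(mask.astype(np.uint8));return [(s[i,4],c[i].round(1).tolist(),s[i,:4].tolist()) for i in range(1,n) if s[i,4]>=amin]
E
python3 - <<'E'
from h import *
t=cv2.imread("pics/top0.png");s=cv2.imread("pics/side0.png")
A=crop(t,310,190,50,50,6);B=crop(t,390,220,50,50,6);C=crop(s,270,200,60,50,5);D=crop(s,280,270,60,50,5)
a=np.zeros((600,640,3),np.uint8);a[:300,:300]=A;a[300:,:300]=B;a[:250,310:610]=C;a[300:550,310:610]=D
cv2.imwrite("pics/z.png",cv2.convertScaleAbs(a,alpha=1.4))
h=cv2.cvtColor(t,cv2.COLOR_BGR2HSV)
for b in blobs((h[...,0]>10)&(h[...,0]<28)&(h[...,1]>130)&(h[...,2]>90)): 
  if b[1][1]>150: print(b,onz("top",*b[1],85).round(1))
h2=cv2.cvtColor(s,cv2.COLOR_BGR2HSV)
# warmer white outline
print("red",[ (b,onz("top",*b[1],50)) for b in blobs(((h[...,0]<8)|(h[...,0]>172))&(h[...,1]>120)&(h[...,2]>60),2) if 240<b[1][0]<360])
m=((h[...,2]>150)).astype(np.uint8)
g=cv2.cvtColor(t,cv2.COLOR_BGR2GRAY); print(g[180:245:3,240:360:6])
E
```

```text
(np.int32(12), [553.3, 152.2], [552, 151, 4, 4]) [ 724.5 -720. ]
(np.int32(45), [489.6, 179.9], [486, 176, 8, 9]) [ 645.6 -535.4]
(np.int32(9), [49.3, 187.9], [48, 187, 4, 3]) [631.5 746.2]
(np.int32(149), [203.1, 202.3], [197, 195, 13, 15]) [586.2 290.3]
(np.int32(151), [276.2, 210.6], [270, 204, 14, 14]) [560.9  77.5]
(np.int32(148), [193.2, 244.9], [187, 238, 13, 15]) [463.4 316.2]
(np.int32(82), [269.4, 259.1], [268, 246, 4, 30]) [422.3  96.1]
red [((np.int32(8), [333.5, 211.0], [333, 209, 2, 5]), array([561.18296691, -87.6453106 ]))]
[[110 111 113 110 105 113 109 109 110 107 107 108 107 108 104 106 103 104
  106 103]
 [105 110 111 114 110 110 113 107 108  99 108 106 108 107 106 106 106 107
  105 102]
 [109 104  99 104 104 101 105 108 109 104 108 109 108 107 108 103 109 106
  102 108]
 [111 104  92  90  95  93  96  97 102  98 101 104 106 112 108 112 110 109
  100 103]
 [108 105 141 126 121  89  88  87  87  88  93  90  92  94  96  99 101 104
   96 105]
 [100 107 150 149 151 144 145 145 142 124 120  85  89  86  89  87  95  92
   96 105]
 [105 103 144 148 151 141 128 148 145 143 146
[... 615 characters left out ...]
  16  15
   76  93]
 [106 137 155 154 149 146 141 121 119  61  50  19 138  15  11  13  14  11
   66  92]
 [110 144 158 153 151 151 151 153 145 149 147 146 132  15  13   7  16  12
   64  90]
 [108 111 120 120 142 148 154 151 150 153 149 150 136  17  11  45   2   9
   54  91]
 [108 111 109 107 113 114 114 108 119 122 142 146 145 115  91  58  32  15
   57 100]
 [106 107 108 105 101 112 116 115 118 114 111 100 104 109 114 121 132 134
   63 105]
 [ 94 106 108 112 113 114 116 117 116 113 110 108  97 111 108 110 109 107
  107 107]
 [ 87 106 108 112 114 115 116 118 119 112 112 110  92 107 110 111 110 107
  102 108]
 [ 84 108 111 111 112  86 111 114 114 111 113 109  95 104 108 105 106 107
  107 108]]
```

View pics/z.png

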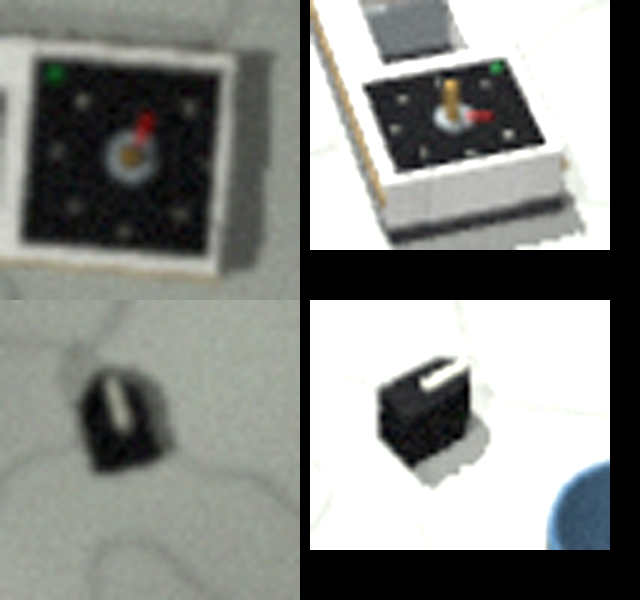

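The crops show the red mark up-right of the spindle (boss at about (331.7,215.8), mark at about (334.2,211.2)), and the knob's white line pointing up and slightly left around (409.5,237). Next I'll turn these into world positions.

```bash
cat >> h.py <<'E'
def tri(ut,us):
    o1,d1=ray("top",*ut);o2,d2=ray("side",*us)
    a=np.linalg.lstsq(np.c_[d1,-d2],o2-o1,rcond=None)[0];return ((o1+d1*a[0]+o2+d2*a[1])/2).round(1),round(float(np.linalg.norm(o1+d1*a[0]-o2-d2*a[1])),1)
def sub(im,x,y,w,h): return cv2.cvtColor(im[y:y+h,x:x+w],cv2.COLOR_BGR2HSV).astype(int)
def cen(m,x,y): v,u=np.nonzero(m);return np.array([u.mean()+x,v.mean()+y]),len(u)
def delta(x,y,z,yaw): # target TCP, tool-y world angle deg
    from scipy.spatial.transform import Rotation as Ro
    s=r.read_state();R=Ro.from_quat(s["tcp_rot"]).as_matrix();p=np.array(s["ee_pos"])
    cur=np.degrees(np.arctan2(R[1,1],R[0,1]));sp=-(yaw-cur);sp=(sp+180)%360-180
    print("t",round(s["time_s"],2),"p",p.round(1),"yaw",cur.round(2),"F",np.round(s["contact_force"],1),"w",round(s["grip_width"],1),"q1,q7",s["joints"][[0,6]].round(2),"| d mm",(R.T@(np.array([x,y,z])-p)).round(1),"spin",round(sp,2))
E
python3 - <<'E'
from h import *
t=cv2.imread("pics/top0.png");s=cv2.imread("pics/side0.png")
o=ray("top",0,0)[0];print(o,ray("side",0,0)[0])
# warmer outline top: bright or very dark inside region
g=cv2.cvtColor(t,cv2.COLOR_BGR2GRAY)
m=np.zeros_like(g);m[183:243,238:358]=((g>128))[183:243,238:358]
cs,_=cv2.findContours(cv2.morphologyEx(m,cv2.MORPH_CLOSE,np.ones((5,5))),cv2.RETR_EXTERNAL,cv2.CHAIN_APPROX_NONE)
c=max(cs,key=cv2.contourArea);b=cv2.boxPoints(cv2.minAreaRect(c.astype(np.float32)));W=np.array([onz("top",*p,50) for p in b]);print("warmer",b.round(1).tolist(),W.round(1).tolist(),W.mean(0),[np.linalg.norm(W[i]-W[i-1]).round(1) for i in range(4)])
# deck black
d=np.zeros_like(g);d[190:240,312:350]=(g<50)[190:240,312:350]
d=cv2.morphologyEx(d,cv2.MORPH_CLOSE,np.ones((5,5)))
cs,_=cv2.findContours(d,cv2.RETR_EXTERNAL,cv2.CHAIN_APPROX_NONE);c=max(cs,key=cv2.contourArea);b=cv2.boxPoints(cv2.minAreaRect(c));print("deck",[onz("top",*p,50).round(1).tolist() for p in b])
# spindle/mark
x,y,w,h=322,205,20,22;H=sub(t,x,y,w,h)
red=(((H[...,0]<8)|(H[...,0]>170))&(H[...,1]>110)&(H[...,2]>50));cr=cen(red,x,y)
boss=(H[...,1]<110)&(H[...,2]>45);cb=cen(boss,x,y)
br=(H[...,0]>9)&(H[...,0]<30)&(H[...,1]>90)&(H[...,2]>45);cbr=cen(br,x,y)
print("top red,boss,brass",cr,cb,cbr)
x,y,w,h=285,210,30,22;H=sub(s,x,y,w,h)
rs=cen(((H[...,0]<8)|(H[...,0]>170))&(H[...,1]>110)&(H[...,2]>70),x,y)
bb=(H[...,0]>9)&(H[...,0]<30)&(H[...,1]>90)&(H[...,2]>80);v,u=np.nonzero(bb);print("side red",rs,"brass bbox",u.min()+x,u.max()+x,v.min()+y,v.max()+y)
print("red",onz("top",*cr[0],50),onz("side",*rs[0],50),"boss",onz("top",*cb[0],50),"brass tip z76",onz("top",*cbr[0],76))
# knob
x,y,w,h=396,225,28,28;H=sub(t,x,y,w,h);L=H[...,2]
k=(L<50).astype(np.uint8);k=cv2.morphologyEx(k,cv2.MORPH_CLOSE,np.ones((5,5)));n,l,st,c=cv2.connectedComponentsWithStats(k);i=1+np.argmax(st[1:,4]);print("knob",st[i],c[i]+[x,y])
print(L)
E
```

```text
[ 476.47427611  -85.4675365  1285.96349534] [ 247.07235082 -966.74854728  775.65482884]
warmer [[245.39999389648438, 226.6999969482422], [248.39999389648438, 191.3000030517578], [347.8999938964844, 199.6999969482422], [344.8999938964844, 235.1999969482422]] [[516.0, 173.4], [621.6, 165.7], [594.4, -130.5], [489.7, -120.7]] [555.41755469  21.97097441] [np.float64(295.2), np.float64(105.9), np.float64(297.5), np.float64(105.1)]
deck [[506.9, -28.4], [595.8, -35.4], [588.3, -124.9], [499.6, -117.3]]
top red,boss,brass (array([333.33333333, 211.        ]), 9) (array([331.17857143, 215.14285714]), 56) (array([331.        , 215.71428571]), 7)
side red (array([303.71428571, 222.57142857]), 7) brass bbox 297 299 216 223
red [561.18577446 -87.15274577] [562.14712041 -84.94482203] boss [548.95890521 -80.71125931] brass tip z76 [545.78274267 -80.28529121]
knob [  7   8  14  16 157] [409.27388535 240.55414013]
[[110 111 115 112 115 113 109 116 113 110 106 106 105 113 114 120 122 116
  122 118 120 120 118 120 119 121 125 120]
 [107 108 110 111 111 109 106 106 110 107 105 110 112 115 117 116 119 1
[... 2388 characters left out ...]
109 115 112 113 114 115 112 109  93  58  25  15  15  18  29  33  47  50
   64  82 100 111 109 115 109 112 109 109]
 [115 112 114 114 111 116 113 113 102  74  47  45  41  51  63  81  89  94
   97 106 112 120 117 114 114 110 111 108]
 [117 117 114 114 114 115 116 112 114 100  95  92  91  95 100 108 111 114
  113 113 117 114 117 116 114 116 112 111]
 [114 114 116 116 111 116 116 113 114 113 111 112 111 108 109 110 113 115
  113 116 117 115 112 115 115 116 113 113]
 [111 113 112 115 113 116 115 114 115 117 116 115 117 115 115 116 116 117
  116 114 114 115 113 115 115 117 114 115]
 [115 112 116 112 117 115 115 114 117 117 117 117 118 112 115 116 116 118
  119 117 121 115 115 115 114 117 115 116]]
```

Run:
```python
from h import *
t=cv2.imread("pics/top0.png");s=cv2.imread("pics/side0.png")
H=sub(s,225,145,70,60);b=blobs((H[...,0]>10)&(H[...,0]<26)&(H[...,1]>120)&(H[...,2]>110),6)
for q in b: print(q[0],q[1][0]+225,q[1][1]+145,q[2])
for n,X in(("amber",(586,290,85)),("brown",(463,316,85)),("red",(560.4,76.3,99))): print(n,proj("side",X).round(1),proj("top",X).round(1))
g=cv2.cvtColor(t,cv2.COLOR_BGR2GRAY).astype(float)
P=[]
for v in range(233,241):
    w=np.clip(g[v,406:413]-45,0,None);P.append(onz("top",(w*np.arange(406,413)).sum()/w.sum(),v,36))
P=np.array(P);print(P.round(1).tolist());vx=cv2.fitLine(P.astype(np.float32),cv2.DIST_L2,0,.01,.01).ravel();print("knob yaw",np.degrees(np.arctan2(vx[1],vx[0])),"centroid",onz("top",409.27,240.55,30))
delta(586,290,150,-5)
```

```text
66 273.4 158.5 [44, 9, 11, 12]
48 239.5 160.6 [10, 13, 10, 6]
69 285.3 184.0 [55, 36, 12, 7]
amber [273.8 156.5] [203.2 202.4]
brown [239.6 159.6] [193.3 245.1]
red [285.4 182.8] [276.  210.4]
[[495.6, -310.5], [492.6, -308.9], [489.7, -309.8], [486.7, -310.4], [483.8, -310.9], [480.8, -312.0], [477.9, -312.6], [474.9, -312.9]]
knob yaw 9.780228 centroid [ 473.28156039 -312.196016  ]
t 0.1 p [151.  554.6 198. ] yaw 74.77 F [-0.8 -0.6  0.5] w 85.8 q1,q7 [-1.35 -0.08] | d mm [-489.2 -141.    48.2] spin 79.77
```

Request:
{"api": "jog_arm", "payload": {
  "rows": "-0.489 -0.141 0.02 80;-0.489 -0.141 0.02 80;-0.489 -0.141 0.02 80;-0.489 -0.141 0.02 80;-0.489 -0.141 0.02 80;-0.489 -0.141 0.02 80;-0.489 -0.141 0.02 80;-0.489 -0.141 0.02 80",
  "hand": -1
}}

```text
time_s: 1.1
ee_pos: [579.2, 294.1, 178.5]
tcp_rot: [0.74, 0.673, -0.0, -0.0]
contact_force: [0.7, 0.2, -0.0]
grip_width: 85.8
finger_force: 0.0
```

Request:
{"api": "jog_arm", "payload": {
  "rows": "0 0 0 0;0 0 0 0"
}}

```text
time_s: 1.35
ee_pos: [577.4, 295.4, 178.3]
tcp_rot: [0.738, 0.674, -0.0, -0.0]
contact_force: [-1.0, 1.0, 0.4]
grip_width: 85.2
finger_force: 0.0
```

```bash
python3 -c "
from h import *
delta(586,290,39,-5)"
```

```text
t 1.35 p [577.4 295.4 178.3] yaw -5.2 F [-1.   1.   0.4] w 85.2 q1,q7 [-0.65 -0.42] | d mm [ -4.6   9.2 139.3] spin -0.2
```

Request:
{"api": "jog_arm", "payload": {
  "rows": "-0.005 0.009 0.04 0;-0.005 0.009 0.08 0;-0.005 0.009 0.11 0;-0.005 0.009 0.13 0;-0.005 0.009 0.139 0;-0.005 0.009 0.139 0"
}}

```text
time_s: 2.1
ee_pos: [585.9, 289.9, 39.9]
tcp_rot: [0.738, 0.674, -0.0, -0.0]
contact_force: [1.0, -0.4, 1.3]
grip_width: 85.5
finger_force: 0.0
```

Request:
{"api": "jog_arm", "payload": {
  "rows": "0 0 0 0;0 0 0 0;0 0 0 0;0 0 0 0;0 0 0 0;0 0 0 0",
  "hand": 1
}}

```text
time_s: 2.85
ee_pos: [586.8, 289.5, 40.7]
tcp_rot: [0.739, 0.674, 0.001, 0.0]
contact_force: [-0.5, -0.7, 9.3]
grip_width: 40.6
finger_force: 59.5
```

Run:
```python
from h import *
s=camera("side");t=camera("top");a=np.hstack([crop(s,215,90,90,100,4),crop(t,150,160,90,100,4)])[:,:,::-1]
cv2.imwrite("pics/g1.png",a);print(r.read_state()["grip_width"],r.read_state()["contact_force"])
```

```text
40.54392510270866 [-1.34124025 -0.81577764  9.02313986]
```

View pics/g1.png

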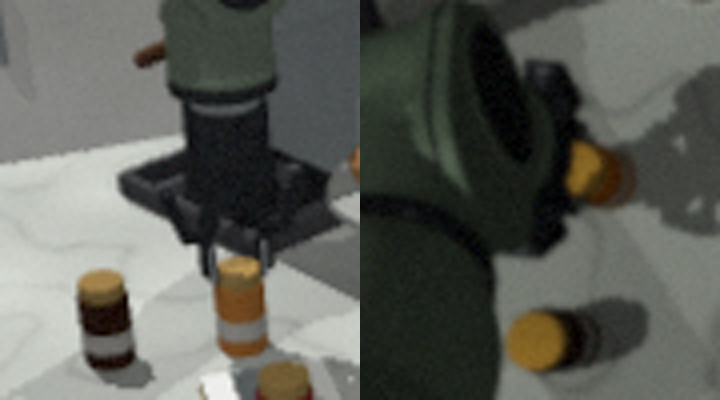

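The image shows the tips squeezing near the lid, with the amber lid at about top px (209.5,203), some 6 px from where it was. I need to see where the reported TCP falls in the images.

Run:
```python
from h import *
from scipy.spatial.transform import Rotation as Ro
st=r.read_state();p=st["ee_pos"];R=Ro.from_quat(st["tcp_rot"]).as_matrix();print(p,R.round(3).tolist())
for w in(20,-20):
  for z in(0,40):
    X=p+R@[0,w,-z]; print(w,z,"side crop",((proj("side",X)-[215,90])*4).round(),"top crop",((proj("top",X)-[150,160])*4+[360,0]).round())
t=camera("top")[:,:,::-1];H=sub(t,195,190,40,25)
b=blobs((H[...,0]>10)&(H[...,0]<28)&(H[...,1]>130)&(H[...,2]>90));print([(q[0],q[1][0]+195,q[1][1]+190,q[2]) for q in b])
s=camera("side")[:,:,::-1];H=sub(s,262,150,30,35);b=blobs((H[...,0]>10)&(H[...,0]<28)&(H[...,1]>130)&(H[...,2]>90));print([(q[0],q[1][0]+262,q[1][1]+150,q[2]) for q in b])
```

```text
[586.79281317 289.48812301  40.70361406] [[0.091, 0.996, 0.001], [0.996, -0.091, 0.001], [0.001, 0.001, -1.0]]
20 0 side crop [260. 304.] top crop [595. 147.]
20 40 side crop [257. 267.] top crop [579. 142.]
-20 0 side crop [218. 311.] top crop [589. 200.]
-20 40 side crop [215. 273.] top crop [572. 196.]
[(np.int32(64), 205.5, 201.4, [7, 6, 8, 12])]
[(np.int32(153), 274.6, 162.6, [7, 5, 12, 16]), (np.int32(32), 275.5, 176.6, [8, 25, 12, 4]), (np.int32(32), 286.1, 182.9, [19, 31, 11, 4])]
```

Run:
```python
from h import *
for z in(160,185,198,230,260): print(z,proj("side",(151,555,z)).round(1),proj("top",(151,555,z)).round(1))
s=cv2.imread("pics/side0.png");t=cv2.imread("pics/top0.png")
cv2.imwrite("pics/g2.png",cv2.convertScaleAbs(np.hstack([crop(s,95,60,70,70,5),cv2.resize(t[330:400,0:110],None,fx=4,fy=5)]),alpha=1.6))
```

```text
160 [141.5 129.4] [ 91.1 364.5]
185 [139.7 123.2] [ 85.6 367.4]
198 [138.8 120. ] [ 82.6 369. ]
230 [136.4 111.8] [ 74.9 372.9]
260 [134.2 103.9] [ 67.2 376.9]
```

View pics/g2.png

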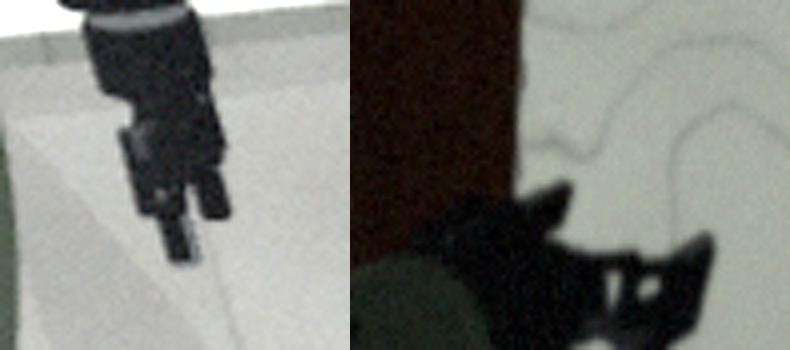

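The initial picture shows the fingertips midway at side px (134.7,108) and top px (72,372). That puts them at z≈243 while the TCP reads 198, so the visible tips sit about 30 mm (closed) to 43 mm (open) above the reported TCP. The lid was gripped at its shoulder, so I'll open, go 32 mm lower and regrip.

Request:
{"api": "jog_arm", "payload": {
  "rows": "0 0 0 0;0 0 0 0;0 0 0 0;0 0 0.01 0;0 0 0.02 0;0 0 0.032 0;0 0 0.032 0",
  "hand": -1
}}

```text
time_s: 3.92
ee_pos: [585.8, 289.0, 6.5]
tcp_rot: [0.739, 0.674, -0.001, -0.0]
contact_force: [0.9, 0.4, 1.0]
grip_width: 85.1
finger_force: 0.0
```

Request:
{"api": "jog_arm", "payload": {
  "rows": "0 0 0 0;0 0 0 0;0 0 0 0;0 0 0 0;0 0 0 0;0 0 0 0",
  "hand": 1
}}

```text
time_s: 4.68
ee_pos: [586.7, 289.4, 8.4]
tcp_rot: [0.739, 0.674, 0.0, 0.0]
contact_force: [-1.2, -0.8, 5.3]
grip_width: 46.7
finger_force: 61.1
```

Run:
```python
from h import *
s=camera("side");t=camera("top");a=np.hstack([crop(s,235,100,70,90,5),crop(t,170,170,60,90,5)])[:,:,::-1]
cv2.imwrite("pics/g3.png",a);delta(566,138,22,-5.2)
```

```text
t 4.78 p [586.7 289.4   8.4] yaw -5.23 F [-0.8 -0.7  5.4] w 46.4 q1,q7 [-0.61 -0.36] | d mm [-152.6   -6.8  -13.7] spin -0.03
```

View pics/g3.png

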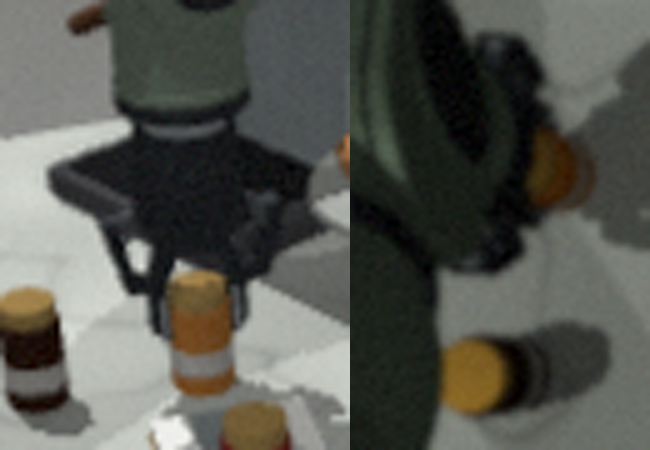

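The jar is now held on its body, with the tips at mid-height. I'll lift, carry it over cell 0 and check.

Request:
{"api": "jog_arm", "payload": {
  "rows": "0 0 -0.02 0;0 0 -0.05 0;0 0 -0.08 0;-0.03 -0.002 -0.09 0;-0.07 -0.004 -0.09 0;-0.12 -0.006 -0.09 0;-0.148 -0.007 -0.09 0;-0.153 -0.007 -0.09 0"
}}

```text
time_s: 5.78
ee_pos: [565.8, 135.6, 99.3]
tcp_rot: [0.74, 0.673, 0.0, 0.001]
contact_force: [0.2, 0.8, -1.1]
grip_width: 46.2
finger_force: 62.1
```

Request:
{"api": "jog_arm", "payload": {
  "rows": "0 0 0 0;0 0 0 0;0 0 0 0"
}}

```text
time_s: 6.15
ee_pos: [565.4, 138.4, 97.8]
tcp_rot: [0.738, 0.674, 0.0, -0.0]
contact_force: [-0.6, 0.0, -1.3]
grip_width: 46.6
finger_force: 62.1
```

Run:
```python
from h import *
s=camera("side");t=camera("top");a=np.hstack([crop(s,245,100,80,120,5),crop(t,225,160,70,120,5)])[:,:,::-1]
cv2.imwrite("pics/g4.png",a);delta(566,138,22,-5.2)
p=r.read_state()["ee_pos"];z=p[2]-8.4
print("foot z",z)
for h,rad in((0,24),(70,24)):
  print(h,[((proj("side",(p[0]+d,p[1],z+h))-[245,100])*5).round().tolist() for d in(-rad,0,rad)])
print("cell0 rim", ((proj("side",(566-28.5,138+3,50))-[245,100])*5).round(),((proj("side",(566+28.5,138-3,50))-[245,100])*5).round())
```

```text
t 6.25 p [565.4 138.   97.7] yaw -5.2 F [-0.  -0.4 -1.9] w 46.4 q1,q7 [-0.41 -0.15] | d mm [ 0.1  0.6 75.7] spin 0.0
foot z 89.29858876873851
0 [[147.0, 387.0], [181.0, 380.0], [214.0, 373.0]]
70 [[140.0, 296.0], [174.0, 289.0], [209.0, 282.0]]
cell0 rim [144. 435.] [225. 423.]
```

View pics/g4.png

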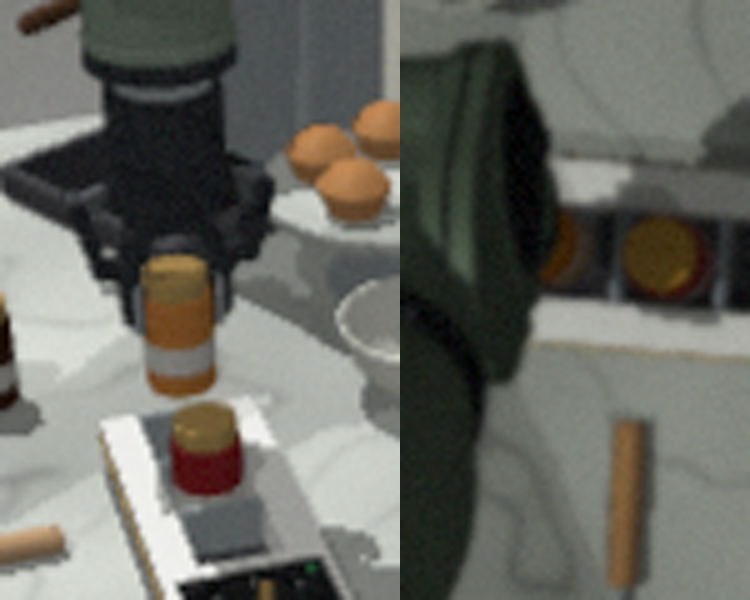

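Side view: the jar hangs where predicted, its foot centred at crop (181,382). The target is right, so I'll lower it.

Request:
{"api": "jog_arm", "payload": {
  "rows": "0 0 0.025 0;0 0 0.05 0;0 0 0.062 0;0 0 0.068 0;0 0 0.071 0;0 0 0.073 0;0 0 0.074 0;0 0 0.074 0"
}}

```text
time_s: 7.25
ee_pos: [565.5, 137.6, 23.9]
tcp_rot: [0.739, 0.674, 0.0, 0.0]
contact_force: [-0.6, 0.9, -1.9]
grip_width: 46.6
finger_force: 62.1
```

Request:
{"api": "jog_arm", "payload": {
  "rows": "0 0 0.001 0;0 0 0.001 0;0 0 0.001 0"
}}

```text
time_s: 7.62
ee_pos: [565.5, 137.6, 22.8]
tcp_rot: [0.739, 0.674, -0.0, 0.0]
contact_force: [-0.8, -0.2, -1.6]
grip_width: 46.6
finger_force: 62.1
```

Request:
{"api": "jog_arm", "payload": {
  "rows": "0 0 0.001 0;0 0 0.001 0;0 0 0.001 0"
}}

```text
time_s: 8.0
ee_pos: [565.6, 137.6, 22.3]
tcp_rot: [0.739, 0.674, 0.0, 0.0]
contact_force: [-1.9, -0.3, 10.7]
grip_width: 46.2
finger_force: 63.3
```

Request:
{"api": "jog_arm", "payload": {
  "rows": "0 0 0.001 0;0 0 0.001 0;0 0 0.001 0"
}}

```text
time_s: 8.38
ee_pos: [565.7, 137.6, 22.3]
tcp_rot: [0.739, 0.674, 0.001, 0.0]
contact_force: [-7.0, -0.7, 29.3]
grip_width: 46.5
finger_force: 65.5
```

Request:
{"api": "jog_arm", "payload": {
  "rows": "0 0 -0.002 0;0 0 -0.002 0"
}}

```text
time_s: 8.62
ee_pos: [565.5, 137.6, 22.8]
tcp_rot: [0.739, 0.674, 0.0, 0.0]
contact_force: [1.0, 1.3, -1.8]
grip_width: 46.5
finger_force: 62.1
```

Request:
{"api": "jog_arm", "payload": {
  "rows": "0 0 0 0;0 0 0 0;0 0 0 0;0 0 -0.02 0;0 0 -0.06 0;0 0 -0.1 0;0 0 -0.13 0;0 0 -0.13 0",
  "hand": -1
}}

```text
time_s: 9.62
ee_pos: [566.3, 137.8, 154.6]
tcp_rot: [0.739, 0.674, 0.001, 0.001]
contact_force: [0.2, -0.8, -0.9]
grip_width: 85.6
finger_force: 0.0
```

```bash
python3 -c "
from h import *
delta(463,316,8,-5.2)"
```

```text
t 9.62 p [566.3 137.8 154.6] yaw -5.22 F [ 0.2 -0.8 -0.9] w 85.6 q1,q7 [-0.42 -0.17] | d mm [ 167.9 -119.5  146.4] spin -0.02
```

Request:
{"api": "jog_arm", "payload": {
  "rows": "0.05 -0.036 0 0;0.1 -0.072 0 0;0.15 -0.107 0 0;0.168 -0.119 0 0;0.168 -0.119 0.03 0;0.168 -0.119 0.08 0;0.168 -0.119 0.12 0;0.168 -0.119 0.14 0"
}}

```text
time_s: 10.62
ee_pos: [461.2, 314.9, 10.0]
tcp_rot: [0.739, 0.674, -0.002, -0.0]
contact_force: [-0.2, -0.2, 0.3]
grip_width: 85.4
finger_force: 0.0
```

```bash
python3 -c "
from h import *
delta(463,316,8,-5.2)"
```

```text
t 10.62 p [461.2 314.9  10. ] yaw -5.24 F [-0.2 -0.2  0.3] w 85.4 q1,q7 [-0.76 -0.41] | d mm [1.3 1.7 2. ] spin -0.04
```

Request:
{"api": "jog_arm", "payload": {
  "rows": "0.001 0.001 0.001 0;0.001 0.001 0.001 0"
}}

```text
time_s: 10.88
ee_pos: [463.6, 316.7, 12.2]
tcp_rot: [0.739, 0.674, 0.0, 0.0]
contact_force: [0.2, -0.1, -0.5]
grip_width: 85.4
finger_force: 0.0
```

Request:
{"api": "jog_arm", "payload": {
  "rows": "0 0 0 0;0 0 0 0;0 0 0 0;0 0 0 0;0 0 0 0;0 0 0 0",
  "hand": 1
}}

```text
time_s: 11.62
ee_pos: [463.6, 316.8, 12.6]
tcp_rot: [0.739, 0.674, 0.0, 0.0]
contact_force: [-2.2, -0.1, 11.6]
grip_width: 46.4
finger_force: 59.9
```

Request:
{"api": "jog_arm", "payload": {
  "rows": "0 0 -0.03 0;0 0 -0.08 0;0 0 -0.13 0;0 0 -0.16 0;0 0 -0.16 0"
}}

```text
time_s: 12.25
ee_pos: [463.9, 317.1, 173.6]
tcp_rot: [0.739, 0.674, 0.002, 0.0]
contact_force: [0.4, 0.2, -3.8]
grip_width: 46.1
finger_force: 62.9
```

```bash
python3 -c "
from h import *
delta(554.8,14.7,170,-5.2)"
```

```text
t 12.25 p [463.9 317.1 173.6] yaw -5.22 F [ 0.4  0.2 -3.8] w 46.1 q1,q7 [-0.82 -0.48] | d mm [-292.8  118.1    3.2] spin -0.02
```

Request:
{"api": "jog_arm", "payload": {
  "rows": "-0.055 0.022 0 0;-0.11 0.044 0 0;-0.165 0.066 0 0;-0.22 0.089 0 0;-0.26 0.105 0 0;-0.285 0.115 0 0;-0.293 0.118 0 0;-0.293 0.118 0 0"
}}

```text
time_s: 13.25
ee_pos: [553.8, 14.5, 171.1]
tcp_rot: [0.739, 0.674, -0.0, -0.0]
contact_force: [0.6, 0.7, -1.6]
grip_width: 46.3
finger_force: 62.9
```

Request:
{"api": "jog_arm", "payload": {
  "rows": "0 0 0.03 0;0 0 0.06 0;0 0 0.07 0;0 0 0.07 0"
}}

```text
time_s: 13.75
ee_pos: [554.0, 14.8, 101.8]
tcp_rot: [0.738, 0.674, -0.0, -0.0]
contact_force: [-0.2, -0.4, -1.7]
grip_width: 46.2
finger_force: 62.8
```

Run:
```python
from h import *
s=camera("side");t=camera("top");a=np.hstack([crop(s,245,120,80,120,5),crop(t,255,160,70,120,5)])[:,:,::-1]
cv2.imwrite("pics/g5.png",cv2.convertScaleAbs(a,alpha=1.3));delta(554.8,14.7,26.5,-5.2)
```

```text
t 13.85 p [554.5  14.4 102.7] yaw -5.21 F [ 0.2 -0.3 -3.3] w 46.1 q1,q7 [-0.19  0.06] | d mm [ 0.3  0.1 76.2] spin -0.01
```

View pics/g5.png

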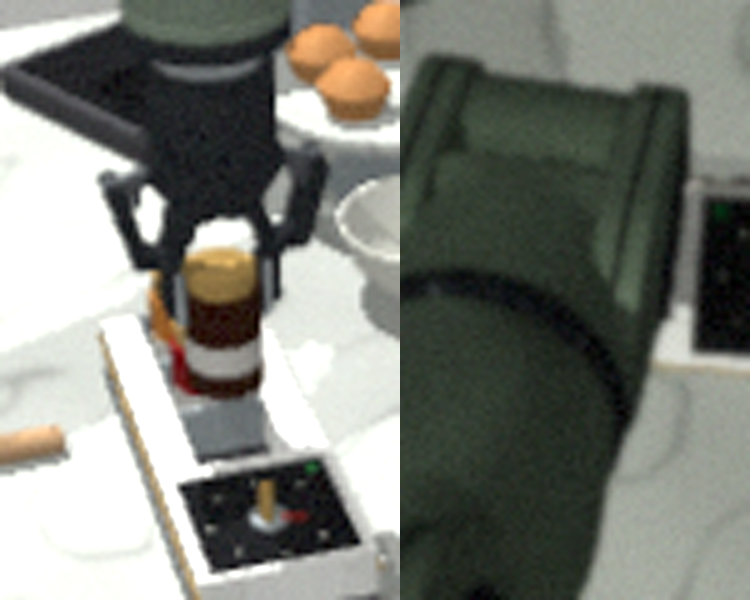

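The brown jar is upright above cell 2, with its foot at about crop (223,388) and well placed. Lowering it now.

Request:
{"api": "jog_arm", "payload": {
  "rows": "0 0 0.025 0;0 0 0.05 0;0 0 0.062 0;0 0 0.068 0;0 0 0.071 0;0 0 0.073 0;0 0 0.074 0;0 0 0.074 0"
}}

```text
time_s: 14.85
ee_pos: [554.2, 14.1, 27.9]
tcp_rot: [0.739, 0.674, 0.0, 0.0]
contact_force: [0.2, 0.2, -2.6]
grip_width: 46.2
finger_force: 62.9
```

Request:
{"api": "jog_arm", "payload": {
  "rows": "0 0 0.001 0;0 0 0.001 0;0 0 0.001 0"
}}

```text
time_s: 15.22
ee_pos: [554.1, 14.1, 26.8]
tcp_rot: [0.739, 0.674, -0.0, 0.0]
contact_force: [0.7, -0.1, -2.3]
grip_width: 46.4
finger_force: 62.9
```

Request:
{"api": "jog_arm", "payload": {
  "rows": "0 0 0.001 0;0 0 0.001 0;0 0 0.001 0"
}}

```text
time_s: 15.6
ee_pos: [554.3, 14.0, 26.6]
tcp_rot: [0.739, 0.674, 0.0, 0.0]
contact_force: [-4.0, 0.2, 16.2]
grip_width: 46.3
finger_force: 65.1
```

Request:
{"api": "jog_arm", "payload": {
  "rows": "0 0 -0.0007 0;0 0 -0.0007 0"
}}

```text
time_s: 15.85
ee_pos: [554.2, 14.1, 26.6]
tcp_rot: [0.739, 0.674, 0.0, 0.0]
contact_force: [-0.7, 0.4, 5.4]
grip_width: 46.7
finger_force: 63.4
```

Request:
{"api": "jog_arm", "payload": {
  "rows": "0 0 0 0;0 0 0 0;0 0 0 0;0 0 -0.02 0;0 0 -0.06 0;0 0 -0.1 0;0 0 -0.13 0;0 0 -0.13 0",
  "hand": -1
}}

```text
time_s: 16.85
ee_pos: [555.0, 14.1, 158.2]
tcp_rot: [0.739, 0.674, 0.001, 0.001]
contact_force: [0.0, 0.9, -0.9]
grip_width: 85.2
finger_force: 0.0
```

Run:
```python
from h import *
s=camera("side");t=camera("top")
cv2.imwrite("pics/top5.png",t[:,:,::-1]);cv2.imwrite("pics/side5.png",s[:,:,::-1])
# knob in side: outline/nose & white line
H=sub(s[:,:,::-1],285,275,35,35);k=(H[...,2]<75).astype(np.uint8);n,l,st,c=cv2.connectedComponentsWithStats(k);i=1+np.argmax(st[1:,4]);m=l==i
print("side knob bbox",st[i]+[285,275,0,0,0]);print(H[:30,5:32,2])
# predicted shape for candidates
def shape(x,y,yw):
    a=np.radians(yw);R=np.array([[np.cos(a),-np.sin(a)],[np.sin(a),np.cos(a)]])
    return {n:((x,y)+R@np.array(q)) for n,q in dict(nose=(30,0),bl=(-19,14),br=(-19,-14)).items()}
for yw in(10,14):
  for n,q in shape(473,-312,yw).items(): print(yw,n,[(proj(c,(*q,z))).round(1).tolist() for c in("top","side") for z in(36,0)])
# spindle
H=sub(s[:,:,::-1],285,205,30,30);b=(H[...,0]>9)&(H[...,0]<30)&(H[...,1]>90)&(H[...,2]>80);v,u=np.nonzero(b);print("brass",sorted(set(zip((v+205).tolist(),(u+285).tolist()))))
print("pred spindle",[proj("side",(546.3,-80.3,z)).round(1).tolist() for z in(50,76)],[proj("top",(546.3,-80.3,z)).round(1).tolist() for z in(50,76)])
delta(473,-312,100,-80)
```

```text
side knob bbox [293 282  19  22 278]
[[127 125 126 123 119 123 125 124 123 126 126 124 126 127 124 123 126 124
  125 117 111 120 127 126 126 126 125]
 [124 124 125 123 124 122 122 123 127 125 125 125 126 126 126 123 127 123
  126 122 114 116 124 126 128 126 126]
 [126 128 126 124 120 123 126 124 123 124 123 124 125 123 123 123 122 124
  126 124 119 116 122 127 127 125 124]
 [124 129 122 122 127 123 126 123 124 123 125 123 123 125 126 126 128 125
  125 125 122 121 124 124 125 125 125]
 [131 128 124 127 122 125 124 124 125 124 124 122 125 125 124 125 123 126
  128 126 123 121 122 124 127 128 126]
 [129 124 127 126 126 127 129 124 123 124 123 122 123 126 126 126 127 125
  126 123 126 122 120 121 125 126 130]
 [122 128 124 125 127 130 127 124 124 125 124 128 127 126 105  87  77  92
   95 107 125 112 113 118 124 124 127]
 [129 126 127 125 124 127 127 128 127 128 127 125 104  82  53  31  30  45
   66 112 130 112 113 116 122 125 131]
 [127 125 125 126 128 128 123 128 126 125 106  81  57  29  18  20  55 102
  117 131 109  86 111 119 121 126 127]
 [124 126 130 126 125 127 126 126 102  81  52 
[... 2474 characters left out ...]
 br [[415.5, 246.2], [413.2, 246.0], [299.0, 292.5], [299.4, 302.3]]
14 nose [[406.9, 230.8], [404.8, 231.0], [312.3, 280.8], [312.4, 290.4]]
14 bl [[406.7, 248.1], [404.6, 247.9], [293.4, 285.9], [293.9, 295.6]]
14 br [[415.9, 245.7], [413.5, 245.6], [299.6, 292.7], [300.0, 302.4]]
brass [(216, 297), (216, 298), (217, 297), (217, 298), (218, 297), (218, 298), (219, 297), (219, 298), (220, 297), (220, 298), (221, 297), (221, 298), (221, 299), (222, 297), (222, 298), (222, 299), (223, 298)]
pred spindle [[298.3, 222.9], [298.0, 216.0]] [[331.0, 216.0], [331.0, 215.5]]
t 16.95 p [554.   14.2 156.1] yaw -5.22 F [ 0.3  0.3 -0.1] w 85.5 q1,q7 [-0.21  0.04] | d mm [-332.2  -50.9   56.1] spin 74.78
```

Request:
{"api": "jog_arm", "payload": {
  "rows": "-0.333 -0.052 0.02 73;-0.333 -0.052 0.04 73;-0.333 -0.052 0.06 73;-0.333 -0.052 0.08 73;-0.333 -0.052 0.1 73;-0.333 -0.052 0.1 73;-0.333 -0.052 0.1 73;-0.333 -0.052 0.1 73",
  "hand": -0.3
}}

```text
time_s: 17.95
ee_pos: [471.4, -312.5, 55.3]
tcp_rot: [0.995, 0.103, -0.001, -0.0]
contact_force: [-0.2, 0.8, 0.6]
grip_width: 55.7
finger_force: 0.0
```

Request:
{"api": "jog_arm", "payload": {
  "rows": "0 0 0 0;0 0 0 0"
}}

```text
time_s: 18.2
ee_pos: [472.2, -312.4, 56.6]
tcp_rot: [0.995, 0.104, 0.0, 0.0]
contact_force: [-0.4, 0.5, 0.2]
grip_width: 55.6
finger_force: 0.0
```

Run:
```python
from h import *
delta(472,-312.5,-21,-78)
s=camera("side");t=camera("top");a=np.hstack([crop(s,270,220,70,100,5),crop(t,375,190,70,100,5)])[:,:,::-1]
cv2.imwrite("pics/g6.png",cv2.convertScaleAbs(a,alpha=1.4))
```

```text
t 18.2 p [ 472.2 -312.4   56.6] yaw -78.08 F [-0.4  0.5  0.2] w 55.6 q1,q7 [ 0.31 -0.29] | d mm [-0.2  0.  77.6] spin -0.08
```

View pics/g6.png

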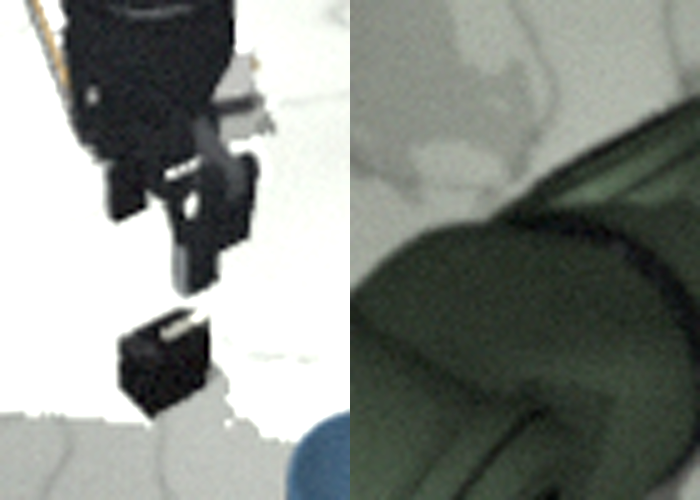

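The fingers straddle the knob, with the near tip at (195,285) and the far tip at (127,218) in the crop. Going down to grip.

Request:
{"api": "jog_arm", "payload": {
  "rows": "0 0 0.03 0;0 0 0.055 0;0 0 0.07 0;0 0 0.077 0;0 0 0.077 0;0 0 0.077 0"
}}

```text
time_s: 19.05
ee_pos: [472.3, -313.0, -19.8]
tcp_rot: [0.995, 0.103, 0.0, 0.0]
contact_force: [-0.3, 0.1, -0.5]
grip_width: 55.9
finger_force: 0.0
```

Request:
{"api": "jog_arm", "payload": {
  "rows": "0 0 0 0;0 0 0 0;0 0 0 0;0 0 0 0;0 0 0 0",
  "hand": 1
}}

```text
time_s: 19.68
ee_pos: [472.3, -313.0, -19.9]
tcp_rot: [0.995, 0.103, 0.0, 0.0]
contact_force: [-1.7, 1.3, 8.9]
grip_width: 27.0
finger_force: 59.8
```

Request:
{"api": "jog_arm", "payload": {
  "rows": "0 0 -0.02 0;0 0 -0.05 0;0 0 -0.09 0;0 0 -0.13 0;0 0 -0.15 0;0 0 -0.15 0"
}}

```text
time_s: 20.42
ee_pos: [472.5, -313.0, 130.7]
tcp_rot: [0.995, 0.103, 0.001, 0.001]
contact_force: [-0.1, -0.3, -0.8]
grip_width: 26.8
finger_force: 59.0
```

Run:
```python
from h import *
delta(546.3,-80.3,120,-114)
s=camera("side");t=camera("top");a=np.hstack([crop(s,265,180,80,100,5),crop(t,375,190,70,100,5)])[:,:,::-1]
cv2.imwrite("pics/g7.png",cv2.convertScaleAbs(a,alpha=1.4))
```

```text
t 20.43 p [ 472.5 -313.   130.7] yaw -78.22 F [-0.1 -0.3 -0.8] w 26.8 q1,q7 [ 0.27 -0.35] | d mm [ 119.7 -212.7   10.5] spin 35.78
```

Run:
```python
from h import *
ims={n:np.mean([camera(n).astype(float) for _ in range(6)],0) for n in("top","side")}
for n,(x,y,w,h) in(("top",(323,205,18,20)),("side",(286,210,28,20))):
    I=ims[n][y:y+h,x:x+w];R_,G,B=I[...,0],I[...,1],I[...,2]
    v,u=np.mgrid[y:y+h,x:x+w]
    rd=np.clip(R_-2.2*np.maximum(G,B)-5,0,None)
    print(n,"red w");c=[(u*rd).sum()/rd.sum(),(v*rd).sum()/rd.sum()];print(np.round(c,2),onz(n,*c,50).round(1),(rd>0).sum())
    bs=np.clip(B-(30 if n=="top" else 60),0,None); c=[(u*bs).sum()/bs.sum(),(v*bs).sum()/bs.sum()];print("boss",np.round(c,2),onz(n,*c,50).round(1))
    br=np.clip(R_-1.3*B-8,0,None)*(G>0.55*R_);c=[(u*br).sum()/br.sum(),(v*br).sum()/br.sum()];print("brass",np.round(c,2),onz(n,*c,76 if n=="top" else 64).round(1))
    print(B.astype(int));print(R_.astype(int))
```

```text
top red w
[333.83 210.03] [564.  -88.6] 11
boss [330.62 215.7 ] [547.3 -79.1]
brass [331.27 215.24] [547.1 -81.1]
[[33 28 16 13 11 13 11 11 14 13 14 14 14 12 13 13 12 12]
 [60 47 23 13 11 14 11 12 12 13 13 11 11 14 12 14 15 21]
 [46 37 21 15 13 13 11 14 13 14 13 14 13 15 13 14 16 32]
 [24 23 16 15 16 15 12 15 14 15 13 14 12 15 13 13 16 33]
 [13 12 16 14 13 14 13 14 14 15 12 11 12 15 13 14 12 21]
 [15 14 13 15 11 15 15 15 15 13 12 13 10 13 14 15 13 15]
 [13 13 12 15 14 16 22 32 39 30 20 18 15 12 14 14 15 14]
 [15 15 12 13 17 26 44 66 73 60 42 34 25 18 12 14 14 12]
 [14 12 13 13 24 49 70 79 80 66 53 56 43 22 14 16 13 11]
 [13 14 15 16 38 71 80 67 55 53 52 60 46 27 13 14 13 14]
 [12 15 12 19 44 81 78 51 34 33 40 50 44 25 13 13 14 14]
 [15 13 14 21 48 83 80 51 31 26 40 53 46 26 16 16 14 13]
 [15 14 13 16 43 82 89 70 51 45 63 71 55 29 16 13 14 16]
 [14 13 15 14 30 66 88 86 81 83 81 75 49 24 16 12 12 13]
 [17 13 12 13 20 42 61 79 88 85 73 53 30 19 12 12 12 13]
 [14 13 17 15 14 20 33 46 57 56 44 28 18 14 16 14 14 12]
 [13 17  9 13 14 16 17 23 25 26 19 16 13 12 12 12 14 14]
 [14 14 14 14 15 
[... 5870 characters left out ...]
4  20  23  24  24  23  25  24  24  23  26  25  22
   23  23  19  26  44  50  56  58  58  58]
 [ 28  23  25  22  25  21  23  22  24  23  25  26  26  23  26  25  24  24
   22  22  20  21  35  49  51  56  58  57]
 [ 31  29  28  27  25  26  21  25  25  22  26  24  24  23  22  22  21  23
   19  22  23  21  33  47  53  54  58  57]
 [ 32  29  30  30  26  23  23  21  22  23  23  26  26  21  23  21  21  22
   22  25  23  22  30  46  52  51  55  56]
 [ 30  28  32  30  26  23  25  24  24  25  22  27  25  25  23  20  24  23
   22  21  22  22  28  46  46  36  39  52]]<stdin>:7: RuntimeWarning: invalid value encountered in scalar divide
<stdin>:9: RuntimeWarning: invalid value encountered in scalar divide
```

Request:
{"api": "jog_arm", "payload": {
  "rows": "0.121 -0.2113 0 36.3;0.121 -0.2113 0 36.3;0.121 -0.2113 0 36.3;0.121 -0.2113 0 36.3;0.121 -0.2113 0 36.3;0.121 -0.2113 0.02 36.3;0.121 -0.2113 0.045 36.3;0.121 -0.2113 0.05 36.3"
}}

```text
time_s: 22.12
ee_pos: [546.7, -81.8, 78.6]
tcp_rot: [0.977, -0.213, -0.001, 0.0]
contact_force: [1.3, -0.5, -0.2]
grip_width: 26.9
finger_force: 59.2
```

Request:
{"api": "jog_arm", "payload": {
  "rows": "0 0 0 0;0 0 0 0;0 0 0 0"
}}

```text
time_s: 22.5
ee_pos: [547.6, -81.3, 80.1]
tcp_rot: [0.977, -0.212, 0.0, -0.0]
contact_force: [0.7, 0.1, -0.1]
grip_width: 27.1
finger_force: 59.2
```

Run:
```python
from h import *
delta(547.9,-81.4,56,-114.5)
s=camera("side");t=camera("top");a=np.hstack([crop(s,265,170,65,75,8),crop(t,315,185,35,60,8)[:480].copy() if 0 else cv2.resize(t[185:245,300:360],(600//2*1,600)) [:600]] )[:,:,::-1] if 0 else crop(s,265,170,70,70,8)[:,:,::-1]
cv2.imwrite("pics/g8.png",cv2.convertScaleAbs(a,alpha=1.5))
p=r.read_state()["ee_pos"];n=np.array([np.cos(np.radians(-24.5)),np.sin(np.radians(-24.5))]);m=np.array([-n[1],n[0]])
A=p[:2]-1.0*n
for nm,q in dict(nose=A+30*n,ax=A,bl=A-19*n+14*m,br=A-19*n-14*m).items():print(nm,[((proj("side",(*q,z))-[265,170])*8).round().tolist() for z in(p[2]+20,p[2]+56)])
print("spindle",[((proj("side",(547,-81,z))-[265,170])*8).round().tolist() for z in(50,76)])
```

```text
t 22.5 p [547.6 -81.3  80.1] yaw -114.52 F [ 0.7  0.1 -0.1] w 27.1 q1,q7 [-0.25 -1.14] | d mm [ 0.3 -0.  24.1] spin -0.02
nose [[344.0, 319.0], [343.0, 238.0]]
ax [[263.0, 317.0], [260.0, 237.0]]
bl [[215.0, 294.0], [211.0, 214.0]]
br [[208.0, 339.0], [204.0, 258.0]]
spindle [[268.0, 424.0], [266.0, 369.0]]
```

View pics/g8.png

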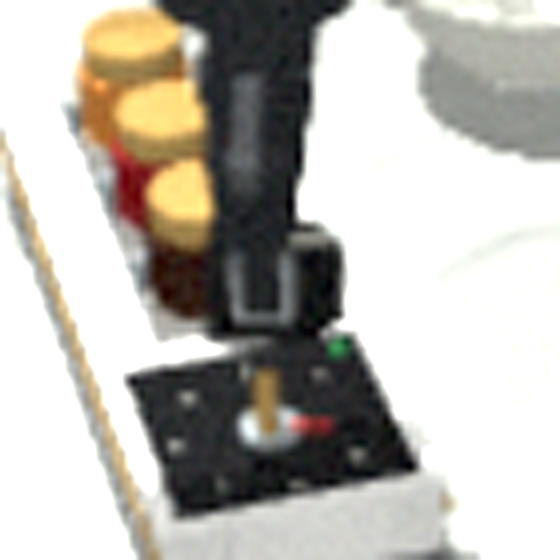

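Side view: all three jars stand in their cells. The knob's nose (col 340) and back (col 213) sit around the spindle (col 265) as predicted to within about 1 mm. I'll lower it slowly while watching the force.

Request:
{"api": "jog_arm", "payload": {
  "rows": "0 0 0.012 0;0 0 0.02 0;0 0 0.023 0;0 0 0.023 0"
}}

```text
time_s: 23.1
ee_pos: [547.3, -81.3, 56.3]
tcp_rot: [0.977, -0.212, -0.0, 0.0]
contact_force: [0.2, -1.2, 0.3]
grip_width: 26.8
finger_force: 59.2
```

Request:
{"api": "jog_arm", "payload": {
  "rows": "0 0 0.001 0;0 0 0.002 0;0 0 0.002 0"
}}

```text
time_s: 23.48
ee_pos: [547.5, -81.3, 54.6]
tcp_rot: [0.977, -0.212, 0.0, 0.0]
contact_force: [1.0, -0.3, 0.1]
grip_width: 26.8
finger_force: 59.2
```

Request:
{"api": "jog_arm", "payload": {
  "rows": "0 0 0.001 0;0 0 0.002 0;0 0 0.002 0"
}}

```text
time_s: 23.85
ee_pos: [547.6, -81.4, 52.6]
tcp_rot: [0.977, -0.212, 0.0, 0.0]
contact_force: [2.5, -1.7, 2.9]
grip_width: 27.1
finger_force: 59.3
```

The force on the tool points along +x (nose-ward), so I'll shift that way.

Request:
{"api": "jog_arm", "payload": {
  "rows": "0.0007 0 0 0;0.0007 0 0 0;0.0007 0 0 0"
}}

```text
time_s: 24.22
ee_pos: [548.0, -81.5, 52.5]
tcp_rot: [0.977, -0.212, -0.0, 0.0]
contact_force: [1.8, -0.4, 2.3]
grip_width: 27.3
finger_force: 59.3
```

Request:
{"api": "jog_arm", "payload": {
  "rows": "0 0 0.001 0;0 0 0.002 0;0 0 0.002 0"
}}

```text
time_s: 24.6
ee_pos: [548.2, -81.8, 50.5]
tcp_rot: [0.977, -0.213, 0.0, 0.0]
contact_force: [3.7, -2.9, 2.3]
grip_width: 26.8
finger_force: 59.5
```

```bash
python3 -c "
from h import *
delta(547.9,-81.4,38,-114.5);s=r.read_state();import numpy as np
from scipy.spatial.transform import Rotation as Ro
R=Ro.from_quat(s['tcp_rot']).as_matrix();print('tool F',(R.T@s['contact_force']).round(1),'T',(R.T@s['torque']).round(2))"
```

```text
t 24.6 p [548.2 -81.8  50.5] yaw -114.54 F [ 3.7 -2.9  2.3] w 26.8 q1,q7 [-0.23 -1.11] | d mm [-0.4 -0.3 12.5] spin -0.04
tool F [ 4.6  1.1 -2.3] T [-0.27  1.    0.01]
```

Request:
{"api": "jog_arm", "payload": {
  "rows": "0.001 0.0002 0 0;0.001 0.0002 0 0;0.001 0.0002 0.002 0;0.001 0.0002 0.002 0"
}}

```text
time_s: 25.1
ee_pos: [548.6, -82.0, 48.2]
tcp_rot: [0.977, -0.212, -0.0, 0.0]
contact_force: [-1.8, -0.8, -1.1]
grip_width: 27.2
finger_force: 59.2
```

```bash
cat >> h.py <<'E'
def tf():
    from scipy.spatial.transform import Rotation as Ro
    F=[];T=[]
    s=r.read_state();R=Ro.from_quat(s['tcp_rot']).as_matrix()
    print('t',round(s['time_s'],2),'z',s['ee_pos'].round(1),'tool F',(R.T@s['contact_force']).round(1),'T',(R.T@s['torque']).round(2),'w',s['grip_width'])
E
python3 -c "
from h import *
tf()"
```

```text
t 25.1 z [548.6 -82.   48.2] tool F [-1.3  1.5  1.1] T [-0.24 -0.07 -0.  ] w 27.197933983131428
```

Request:
{"api": "jog_arm", "payload": {
  "rows": "0 0.0003 0.001 0;0 0.0003 0.002 0;0 0.0003 0.003 0;0 0.0003 0.004 0;0 0.0003 0.004 0"
}}

```text
time_s: 25.72
ee_pos: [548.7, -82.4, 44.4]
tcp_rot: [0.977, -0.212, -0.0, 0.0]
contact_force: [0.6, 0.5, -0.7]
grip_width: 26.9
finger_force: 59.2
```

```bash
python3 -c "
from h import *
tf()"
```

```text
t 25.73 z [548.7 -82.4  44.4] tool F [ 0.4 -0.7  0.7] T [-0.01 -0.   -0.01] w 26.86322982489466
```

Request:
{"api": "jog_arm", "payload": {
  "rows": "0 0 0.001 0;0 0 0.002 0;0 0 0.003 0;0 0 0.004 0;0 0 0.005 0;0 0 0.005 0"
}}

```text
time_s: 26.48
ee_pos: [548.7, -82.4, 39.4]
tcp_rot: [0.977, -0.212, -0.0, 0.0]
contact_force: [-0.7, -0.0, -0.2]
grip_width: 26.8
finger_force: 59.2
```

Request:
{"api": "jog_arm", "payload": {
  "rows": "0 0 0.001 0;0 0 0.001 0;0 0 0.001 0"
}}

```text
time_s: 26.85
ee_pos: [548.7, -82.4, 38.5]
tcp_rot: [0.977, -0.212, 0.0, 0.0]
contact_force: [0.1, 0.1, -0.4]
grip_width: 26.9
finger_force: 59.2
```

Request:
{"api": "jog_arm", "payload": {
  "rows": "0 0 0.001 0;0 0 0.001 0;0 0 0.001 0"
}}

```text
time_s: 27.22
ee_pos: [548.7, -82.4, 37.6]
tcp_rot: [0.977, -0.212, 0.0, 0.0]
contact_force: [0.4, 0.2, 2.9]
grip_width: 26.8
finger_force: 59.5
```

```bash
python3 -c "
from h import *
tf()"
```

```text
t 27.23 z [548.7 -82.4  37.6] tool F [ 0.3 -0.4 -2.9] T [-0.05 -0.07  0.02] w 26.78928048884283
```

Home on the spindle at z≈37.7, with force starting to rise. Pressing now.

Request:
{"api": "jog_arm", "payload": {
  "rows": "0 0 0.001 0;0 0 0.002 0;0 0 0.003 0;0 0 0.004 0;0 0 0.004 0;0 0 0.004 0"
}}

```text
time_s: 27.98
ee_pos: [548.8, -82.4, 33.5]
tcp_rot: [0.977, -0.212, 0.0, 0.0]
contact_force: [-0.4, 0.7, 6.8]
grip_width: 27.0
finger_force: 59.8
```

Request:
{"api": "jog_arm", "payload": {
  "rows": "0 0 0.0005 0;0 0 0.001 0;0 0 0.001 0"
}}

```text
time_s: 28.35
ee_pos: [548.8, -82.5, 32.6]
tcp_rot: [0.977, -0.212, 0.0, 0.0]
contact_force: [0.3, 0.5, 6.5]
grip_width: 27.0
finger_force: 59.9
```

```bash
python3 -c "
from h import *
tf();camera('top');tf();camera('top');tf()"
```

```text
t 28.35 z [548.8 -82.5  32.6] tool F [ 0.  -0.6 -6.5] T [ 0.06 -0.17  0.01] w 27.037933196804424
t 28.4 z [548.8 -82.4  32.6] tool F [-0.6  0.2 -6.7] T [ 0.02 -0.12 -0.04] w 27.021572362822685
t 28.45 z [548.8 -82.5  32.6] tool F [ 0.1 -0.2 -6. ] T [-0.05 -0.16  0.01] w 27.110545584176045
```

Request:
{"api": "jog_arm", "payload": {
  "rows": "0 0 0.0005 0;0 0 0.0008 0;0 0 0.0008 0;0 0 0.0008 0"
}}

```text
time_s: 28.95
ee_pos: [548.8, -82.4, 31.9]
tcp_rot: [0.977, -0.212, 0.0, 0.0]
contact_force: [-2.0, 0.5, 8.7]
grip_width: 26.8
finger_force: 60.4
```

```bash
python3 -c "
from h import *
tf();camera('top');tf();camera('top');tf()"
```

```text
t 28.95 z [548.8 -82.4  31.9] tool F [-2.1  0.4 -8.7] T [-0.04 -0.25  0.02] w 26.782758395672527
t 29.0 z [548.8 -82.5  31.9] tool F [-1.1  0.7 -7.9] T [ 0.   -0.24 -0.04] w 26.661400239382452
t 29.05 z [548.8 -82.4  31.9] tool F [-0.6  0.6 -9.6] T [-0.01 -0.22 -0.02] w 26.719128881036326
```

Request:
{"api": "jog_arm", "payload": {
  "rows": "0 0 -0.0002 0;0 0 -0.0002 0;0 0 -0.0002 0"
}}

```text
time_s: 29.42
ee_pos: [548.8, -82.4, 32.0]
tcp_rot: [0.977, -0.212, 0.0, 0.0]
contact_force: [-0.4, 0.2, 6.5]
grip_width: 27.2
finger_force: 60.3
```

Run:
```python
from h import *
tf();s=camera('side')
tf();cv2.imwrite("pics/end.png",s[:,:,::-1])
s0=cv2.imread("pics/side0.png");d=cv2.absdiff(s[:,:,::-1].copy(),s0).max(2);print([b for b in blobs(cv2.medianBlur((d>60).astype(np.uint8),3),10)])
H=sub(s[:,:,::-1],255,140,50,70);print([(q[0],q[1][0]+255,q[1][1]+140,q[2]) for q in blobs((H[...,0]>10)&(H[...,0]<26)&(H[...,1]>120)&(H[...,2]>110),6)])
print([proj("side",X).round(1) for X in((566,138,99),(560.4,76.3,99),(554.5,14.3,99))])
```

```text
t 29.43 z [548.8 -82.4  32. ] tool F [-0.5 -0.1 -6.5] T [ 0.05 -0.16  0.01] w 27.16975718300941
t 29.48 z [548.8 -82.5  32. ] tool F [-0.8 -1.  -7.8] T [ 0.03 -0.2   0.02] w 26.624278551925983
[(np.int32(6797), [80.7, 44.5], [29, 0, 110, 127]), (np.int32(3954), [223.9, 41.9], [149, 0, 145, 93]), (np.int32(2243), [156.1, 115.0], [99, 60, 129, 113]), (np.int32(107), [238.7, 74.9], [230, 67, 16, 18]), (np.int32(544), [83.9, 91.3], [73, 73, 23, 39]), (np.int32(10), [28.5, 96.0], [28, 94, 2, 5]), (np.int32(104), [37.6, 112.6], [31, 99, 12, 26]), (np.int32(117), [85.8, 118.7], [72, 109, 26, 20]), (np.int32(321), [311.1, 133.3], [298, 113, 26, 36]), (np.int32(34), [266.8, 122.4], [262, 119, 11, 7]), (np.int32(26), [82.9, 141.7], [81, 139, 5, 7]), (np.int32(14), [74.7, 143.6], [73, 142, 4, 4]), (np.int32(187), [15.7, 168.3], [9, 148, 16, 30]), (np.int32(11), [294.6, 152.3], [293, 151, 4, 4]), (np.int32(1453), [291.3, 178.9], [268, 155, 47, 59]), (np.int32(381), [241.8, 171.9], [234, 157, 19, 30]), (np.int32(285), [62.6, 167.2], [45, 161, 32, 13]), (np.int32(46), [81.3, 166.2], [78, 162, 7, 9]), (np.int32(3481), [174.5, 227.0], [142, 172, 57, 99]), (np.int32(173), [116.7, 188.2], [111, 174, 11, 33]), (np.int32(396), [33.6, 213.1], [21, 192, 29, 40]), (np.int32(45), [298.7, 222.2], [295, 217, 10, 9]), (np.int32(17), [284.6, 232.6], [283, 230, 5, 6]), (np.int32(7066), [260.4, 277.2], [159, 247, 205, 69]), (np.int32(11), [79.8, 300.2], [79, 298, 3, 5]), (np.int32(252), [85.8, 319.4], [80, 307, 13, 25]), (np.int32(405), [116.2, 330.8], [95, 324, 49, 15])]
[(np.int32(43), 279.9, 174.5, [21, 32, 8, 6]), (np.int32(65), 280.5, 183.5, [20, 39, 12, 10]), (np.int32(57), 287.1, 193.6, [28, 50, 9, 9])]
[array([281.1, 173.6]), array([285.4, 182.8]), array([289.9, 192.9])]
```

```bash
python3 -c "
from cell import ticket
print(ticket.close_job())"
```

```text
the job is handed in; nothing more can be done
None
```

I handed the job in at 29.5 s of the 72 s: amber jar in the end cell, brown in the third cell, red left in the middle, and the knob fully home on the spindle and held pressed about 5.7 mm of 6 mm (estimated from arm height and force). I didn't check the bystanders one by one afterwards, and the result call gave no verdict.

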